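Lock a view-port ring with a two-pin spanner

ROBOT

A 6-joint arm with a two-finger parallel gripper is mounted at the origin on the work surface. World frame = base frame: x ahead of the robot, y to its left, z up, the work surface at z = 0. Lengths are in m, angles in rad, forces in N, time in s.
With the tool pointing down it reaches from about 0.35 to 0.975 m from the base axis. Payload 4.9 kg.
Tool frame: the origin (TCP) lies on the mounting face of the last link; the fingertips stand 173 mm ahead of it and the grasp point (between the pads) lies ctrl.pinch_z ahead of it (ctrl.pinch_z is the distance from the TCP to the grasp point, in m); z points along the fingers, y is the line along which they close (so a half turn about z gives the same grasp; the last joint's range is limited). The gripper opens to 85 mm and grips with 20 to 120 N. Pads are 22 mm wide; open, the fingers measure 114 mm over their backs; the gripper's body (76 mm by 85 mm) begins 54 mm behind the grasp point. The pads swing forward as they close: fully open they stand 13 mm farther back than shut.
Start: joints at [1.116, 0.053, 1.613, -0, 1.476, -0.119], TCP at [0.206, 0.59, 0.405] pointing down, gripper open.
Joint ranges: [-3.01, 3.01], [-1.01, 2.22], [0.06, 2.58], [-1.02, 4.17], [0.09, 2.62], [-3.14, 3.14]. Speed limits (rad/s): [2.57, 2.57, 3.14, 3.14, 3.14, 3.14].

INTERFACE

Orientations are given as a rotation vector (axis times angle).
In Python, from station import telemetry, eyes, ctrl gives the robot as it stands.
- The arm moves only by the tool apply_moves, never from a script. Its argument "plan" is a list of rows, each a list of 5 numbers: the finger opening in m, from 0 to 0.0854, then the shift along the tool's x, y, z in m, then the turn about the tool's z in rad. In form: [[jaw, x, y, z, roll], ...]. A call has 1 to 12 rows; each row is the pose to reach, as a shift and turn from the pose commanded when the call began, along the tool's axes at that moment; what a row does not reach only later rows make up. A row lasts 1/12 s, in which the tool goes at most 41.7 mm and 7.16 degrees, less where a joint would pass 70% of its speed; a pose out of reach is approached as far as the arm can. A call with a gripper value outside its range is refused whole. The fingers move at their own pace and stop on an object; "newtons" is the grip in N (left out, the last holds). Time passes only in rows, so rows that repeat a pose let the fingers close. It gives the time, the measured TCP pose, the force, the opening and the grip force at its end, in the units of the state.
- telemetry.get_obs(): the state, without advancing time (a new reading comes with each control period).
- eyes.get_image(name): name is "scene" or "side" or "wrist"; returns a dict with "img" (420x560x3 uint8, blue, green, red), "range_z" (420x560 float32, m along the optical axis (not along the pixel's ray), 0 where there is no reading), "K" (3x3 intrinsics, pixels), "pose" (4x4, takes a point from camera to world coordinates); the wrist camera has in their place "hand_eye" (4x4, takes a point from camera to tool coordinates, whose origin is the TCP and whose axes are the flange's). Camera axes: x right, y down, z forward; pixel columns grow to the right and rows downward; lengths in m; the calibration is good to about 2 mm. A picture is of the moment at which its call begins: read the wrist's pose just before it.
- ctrl.finish_job(): hands the job in; it is judged then, once.
Trained networks look in a picture, given as the dict that the camera call returned (one of the last four; its "shot" number tells which), for a name from the list of things; names that differ only in an ending like _2 or _b are one class to them, and where a whole thing is asked for, a point or a joint stands for the part that bears it (a point fixed in the world has none). Each returns a list of dicts, best first, with "confidence" (0 to 1); they miss things now and then, are a little off and sometimes report something else, mostly with a low value. They report only what shows in the picture. A call takes as long as a camera call. They do not tell look-alikes from the thing itself.
- eyes.search_frame(thing, picture): "box" ([left, top, right, bottom] in pixels, round what is visible of it).
- eyes.outline_of(thing, picture): "region" (420x560 bool, what is visible of it) and "box" ([left, top, right, bottom] in pixels, round what is visible of it).
- eyes.tip_of(thing, picture): "point" ([column, row] in pixels: a listed point, or the origin of a listed thing).
The state is a dict: "t": time; "q": joint angles; "dq": joint speeds; "effort": joint torques, N m; "tool_pos": TCP position; "tool_rot": TCP orientation; "contact_force": force on the tool from outside, world axes, zero at the start; "wrist_torque": the same for the moment, N m; "opening": finger opening in m; "grip_force": force on a finger pad.
Only numpy, scipy, OpenCV 4.12 (cv2) and the standard library are available. Lean on these libraries where they do the work, as an engineer would, in place of code of your own. Each camera call takes 0.05 s, during which the arm holds its last target. There are 200 camera calls.

TASK

The glass of the small view port is held by a loose ring that needs locking. Take the two-pin spanner out of its slotted rack, lay it flat across the middle of the two-rail rest with its pins down and let go, then take it again across its long edges, feel both pins into the two holes of the ring and turn the ring clockwise (seen from above) until it comes up against its stop. Finally lay the spanner back flat across the middle of the rest, pins down, and let go, and leave the other things on the bench where they are.

Things in the scene. Friction and masses are not known exactly. Their poses are not given: they have to be found in the camera images.
- rack: Fixed rack: black foot 70 x 150 x 4 mm, two grey slotted cheeks (16 mm thick, 56 wide) centred 50 mm either side of the middle along its y. Cheek tops at height 28 mm; slots run along y, 15.5 mm wide, floor at 12 mm. Origin: middle of the underside; z up. It may stand left or right of the rest, the view port on the other side; all three are turned at most 0.3 rad from the bench axes.
- rack_mid (a point): Where the middle of the spanner's bar stands at the start, 30 mm above the bench (within 4 mm along y); axes as the rack's. The spanner stands on a long edge, pins towards the rack's -x, its y along the rack's y, top edge at height 48 mm.
- rest: Fixed tool rest: black foot 90 x 140 x 4 mm, two rubber rails along its x, each 90 mm long and 20 wide, centred 52 mm either side of the middle along y (84 mm clear between), tops at height 20 mm. Origin: middle of the underside; z up.
- rest_mid (a point): Where the middle of the spanner's bar should be when it lies on the rest, 27 mm above the bench; axes as the rest's. The spanner lies across the rails, its long direction along the rest's y (either way round), pins hanging between the rails.
- spanner: Loose steel two-pin spanner, 0.2 to 0.33 kg: plain bar 14 x 150 x 36 mm along its x, y, z. Two pins of 6 mm diameter stand 12 mm out of its -x face at y = -26 and +26 mm. Origin: middle of the bar, its centre of mass. In the rack its z is up; lying pins down its x is up. Stood on a long edge across the rails it is stable, and a push high on its +x face tips it onto its pin side.
- pin0 (a point): Middle of the free end of the pin at y = -26 mm of the spanner; axes as the spanner's.
- pin1 (a point): Middle of the free end of the pin at y = +26 mm of the spanner; axes as the spanner's.
- port: Fixed view port: white foot 130 x 130 x 18 mm, steel column 86 mm across, and on top an aluminium ring (72 mm across, 8 thick, top face at height 72 mm) round a glass disc (5 mm lower). Origin: middle of the underside, on the ring's axis; z up. A pipe stub leaves the column towards +x at height 36 mm, to 76 mm from the axis.
- ring_mid (a point): On the ring's axis at its top face; axes as the port's. Two opposite holes, 9 mm across and 8 mm deep to a dark floor, lie 26 mm from it. Their direction is not measured: seen from above, the line through them starts between 0.15 rad clockwise and 0.70 rad counterclockwise of the port's y axis. See or feel for it. With pins on the hole floors the bar is 4 mm above the ring.
- ring (a joint): How far the ring has been turned clockwise from its loose stop, rad: 0 to 0.08 at the start, 0.65 at its locked stop. It turns stiffly (0.3 N m) and stays where it is left. It does not tell where the holes are.
- dish: Shallow glass dish 90 mm across and 16 mm high, beyond the rest. A bystander. Origin: middle of the underside.
- weight: Brass calibration weight, 32 mm across and 48 mm high, beyond the rest. A bystander. Origin: middle of the underside.
- jar: Small amber jar with white lid, 48 mm across and 60 mm high, beyond the rack. A bystander. Origin: middle of the underside.
- gasket: Black rubber gasket ring, 60 mm across and 6 mm high, on the robot's side of the port. A bystander. Origin: middle of the underside.
- beaker: Clear plastic beaker, 66 mm across and 75 mm high, beyond the port. A bystander. Origin: middle of the underside.
- driver: Screwdriver 160 mm long with a black handle, lying on the robot's side of the rack. A bystander. Origin: on its axis, between handle and blade.
Things that resemble listed ones, but are neither listed nor needed, are in the scene too. Leave any pink look-alike of the port alone.

How it is judged:
On the way, in this order (a step that is already met when the one before it is completed fails the run):
1. the spanner lies flat on the rest, pins down, let go (angle between spanner's own x axis and vertical below 0.12 rad and x of spanner in the frame of rest between -0.035 and 0.035 m and y of spanner in the frame of rest between -0.025 and 0.025 m and height (world z) of spanner below 0.032 m and linear speed of spanner below 0.02 m/s and contact force between the fingers and spanner below 0.1 N), for 0.2 s.
2. both pins are in the ring's holes (at least 4 mm deep), the ring still loose (below 0.2 rad) (z of each of pin0, pin1 in the frame of port below 0.068 m and horizontal distance between spanner and port below 0.008 m and angle between spanner's own x axis and vertical below 0.15 rad and value of joint ring below 0.2 rad), for 0.1 s.
3. the ring has been turned to its stop (beyond 0.60 rad) with both pins still in the holes (z of each of pin0, pin1 in the frame of port below 0.068 m and horizontal distance between spanner and port below 0.008 m and angle between spanner's own x axis and vertical below 0.15 rad and value of joint ring above 0.6 rad), for 0.1 s.
At the end, for the whole second after the job is handed in: The ring is turned beyond 0.60 rad (stop at 0.65) and the spanner lies released and still on the rest, pins down within 0.12 rad, its middle within 35 mm along and 25 mm across the rails of the rest's middle and below 32 mm height (all of step 1 and value of joint ring above 0.6 rad); the robot touches nothing.
It fails at once if one of the bystanders is moved more than 30 mm (distance of any of dish, weight, jar, gasket, beaker, driver from where it was at the start of the episode above 0.03 m).
It also fails if it takes over 72 s, if anything falls off the work surface, if the arm or the gripper's body presses on something with over 40 N, if the wrist force passes 120 N, or if a joint passes its speed limit or range.

## Working session

There is one attempt and no reset: what is moved stays moved. The work goes in short steps, Python scripts to look and compute and a tool call to move; the robot and the scene stay as the last step left them, time stands still between calls to the robot, and variables do not carry over. Pictures are saved under pics/ and viewed, at most 10 in all, crops included, and the job is handed in when it is done.

Besides the shell and the picture viewer there is one more tool, called after "Request:" by a JSON object that holds its "api" and its "payload". apply_moves: Moves the arm, as the interface text tells. Its arguments: {"type":"object","properties":{"plan":{"type":"array","items":{"type":"array","items":{"type":"number"}}},"newtons":{"type":"number"}},"required":["plan"]}

```bash
ls; mkdir -p pics; cat > h.py <<'E'
import numpy as np, cv2
from scipy.spatial.transform import Rotation as R
from station import telemetry, eyes, ctrl
def shot(n):
    o=telemetry.get_obs(); p=eyes.get_image(n)
    if n=='wrist':
        T=np.eye(4);T[:3,:3]=R.from_rotvec(o['tool_rot']).as_matrix();T[:3,3]=o['tool_pos'];p['W']=T@p['hand_eye']
    else: p['W']=p['pose']
    return p
def cloud(p):
    z=p['range_z'];v,u=np.mgrid[:420,:560];K=p['K']
    c=np.stack([(u-K[0,2])*z/K[0,0],(v-K[1,2])*z/K[1,1],z],-1)
    w=c@p['W'][:3,:3].T+p['W'][:3,3]; w[z==0]=np.nan; return w
def onplane(p,uv,h):
    d=p['W'][:3,:3]@np.linalg.inv(p['K'])@[uv[0],uv[1],1]; o=p['W'][:3,3]
    return o+d*(h-o[2])/d[2]
def proj(p,X):
    c=np.linalg.inv(p['W'])@np.r_[X,1]; q=p['K']@c[:3]; return q[:2]/q[2]
E
cat > a.py <<'E'
from h import *
print(telemetry.get_obs(), ctrl.pinch_z)
for n in ['scene','side','wrist']:
    p=shot(n); cv2.imwrite(f'pics/{n}0.png',p['img']); print(n,p['W'][:3,3].round(3))
    for t in ['rack','rest','spanner','port','ring_mid','rack_mid','rest_mid','dish','jar','gasket','beaker','driver','weight']:
        try:
            for r in eyes.outline_of(t,p)[:3]:
                if r['confidence']>.3:
                    w=cloud(p)[r['region']]; print(t,round(r['confidence'],2),np.array(r['box']).astype(int),np.nanmedian(w,0).round(3))
        except Exception as e: print(t,'err',e)
E
python3 a.py
```

```text
pics
{'t': 0.0, 'q': array([ 1.11601016e+00,  5.33358651e-02,  1.61427197e+00, -1.71904261e-05,
        1.47600993e+00, -1.19021407e-01]), 'dq': array([-0.00012576, -0.00138426,  0.00092547,  0.00144394, -0.00146497,
        0.00101023]), 'effort': array([ 6.56818975e-04, -3.93683803e+01, -3.70174456e+01, -2.58724464e-05,
        7.06340492e-03,  5.71570204e-07]), 'tool_pos': array([0.20582761, 0.58985205, 0.40348884]), 'tool_rot': array([-5.24848227e-01, -3.09687457e+00,  3.05807646e-03]), 'contact_force': array([ 0.07115558,  0.02594223, -0.22293508]), 'wrist_torque': array([ 0.03377705,  0.01666014, -0.05014838]), 'grip_force': 0.0, 'opening': 0.08554415921820242} 0.1547
scene [1.171 0.159 0.952]
rest 0.58 [231 223 288 256] [ 0.511 -0.011  0.004]
rest 0.32 [136 215 190 240] [ 0.539 -0.283  0.039]
spanner 0.73 [135 222 190 242] [ 0.54  -0.275  0.041]
port 0.84 [392 157 438 199] [0.238 0.4   0.021]
port 0.59 [342 233 400 274] [0.529 0.271 0.017]
ring_mid 0.67 [394 158 441 202] [0.238 0.399 0.022]
ring_mid 0.56 [343 233 398 275] [0.53  0.268 0.017]
rack_mid 0.63 [138 227 194 256] [ 0
[... 993 characters left out ...]
0.475 0.313 0.02 ]
gasket 0.68 [154 284 190 327] [0.623 0.311 0.046]
gasket 0.62 [277 309 307 336] [0.376 0.281 0.006]
gasket 0.43 [189 197 223 222] [0.654 0.03  0.009]
beaker 0.74 [154 283 191 326] [0.623 0.31  0.046]
beaker 0.58 [238 103 255 128] [ 0.645 -0.306  0.042]
driver 0.72 [307 120 324 155] [ 0.437 -0.316  0.023]
weight 0.49 [218 177 234 194] [ 0.622 -0.037  0.03 ]
wrist [0.132 0.617 0.373]
port 0.86 [ 99 376 133 416] [0.449 0.233 0.018]
port 0.83 [ 71 165 210 287] [0.199 0.424 0.023]
ring_mid 0.62 [ 98 378 133 416] [0.45  0.232 0.018]
ring_mid 0.61 [ 77 163 213 284] [0.199 0.425 0.026]
jar 0.34 [ 96 376 135 417] [0.45  0.232 0.018]
weight 0.39 [ 96 381 136 417] [0.45  0.233 0.018]
```

View pics/scene0.png

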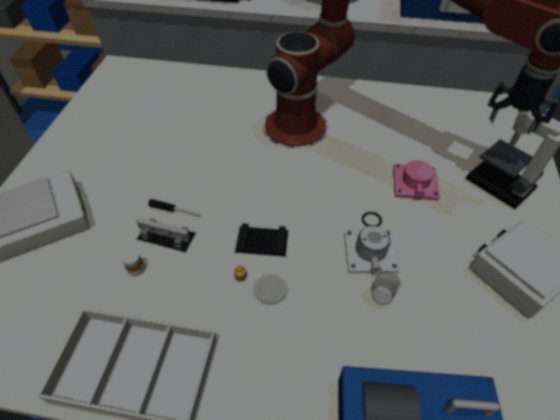

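```bash
cat > b.py <<'E'
from h import *
import sys
def rect(w,zr,xr,yr,lab):
    m=(w[...,2]>zr[0])&(w[...,2]<zr[1])&(w[...,0]>xr[0])&(w[...,0]<xr[1])&(w[...,1]>yr[0])&(w[...,1]<yr[1])
    P=w[m]; 
    if len(P)<5: print(lab,len(P));return
    r=cv2.minAreaRect(P[:,:2].astype(np.float32)*1000); print(lab,len(P),np.round(r[0],1),np.round(r[1],1),round(r[2],1), 'mean',P.mean(0).round(4))
for n in ['scene','side']:
    w=cloud(shot(n)); print(n)
    rect(w,(.044,.054),(.42,.62),(-.4,-.15),'spanner top')
    rect(w,(.022,.034),(.42,.62),(-.4,-.15),'cheeks')
    rect(w,(.001,.007),(.45,.6),(-.35,-.2),'rackfoot')
    rect(w,(.017,.026),(.4,.62),(-.12,.1),'rails')
    rect(w,(.067,.078),(.4,.65),(.15,.4),'ring')
    rect(w,(.012,.022),(.4,.65),(.15,.4),'foot')
E
python3 b.py
```

```text
scene
spanner top 245 [ 535.3 -282.8] [151.8  16.3] 83.0 mean [ 0.5357 -0.2815  0.0468]
cheeks 333 [ 499.8 -286.2] [169.7 125. ] 82.5 mean [ 0.515  -0.2897  0.0265]
rackfoot 543 [ 524.8 -274.7] [149.2 149.9] 89.9 mean [ 0.5436 -0.2677  0.003 ]
rails 320 [538.8 -10.2] [154.8 124.9] 4.0 mean [ 0.5097 -0.0124  0.0192]
ring 534 [555.3 297.2] [197.7  69.8] 14.2 mean [0.5294 0.2916 0.0707]
foot 1007 [540.2 290.1] [221.2 130.5] 10.2 mean [0.5202 0.2794 0.0165]
side
spanner top 193 [ 533.7 -282.9] [151.9  16.9] 82.8 mean [ 0.534  -0.2784  0.049 ]
cheeks 314 [ 506.4 -301.5] [195.1 111.3] 41.5 mean [ 0.4955 -0.2901  0.0274]
rackfoot 800 [ 525.1 -275.1] [149.6 149.7] 0.2 mean [ 0.5238 -0.2693  0.0034]
rails 517 [540.7  -8.8] [165.1 127.6] 7.2 mean [ 0.5106 -0.0073  0.021 ]
ring 1149 [550.7 295.7] [203.6  77.9] 11.6 mean [0.5201 0.2888 0.0721]
foot 1857 [536.6 288.4] [219.8 131.9] 10.3 mean [0.4901 0.2997 0.0186]
```

The white port with its pipe stub is at (373,242). The pink look-alike at (415,180) is to be left alone. The spanner stands in the rack at (165,232), and the empty rest is at (262,240). The weight is at (240,272), the dish at (270,289), the beaker at (385,287), the driver at (172,208) and the jar at (134,262).

Next I'll write a helper that works out moves, then look at each station with the wrist camera.

```bash
cat >> h.py <<'E'
def go(xy,psi,tcpz):
    "shift in tool axes, and roll, from the present pose to TCP at xy,z with closing line along psi"
    o=telemetry.get_obs(); M=R.from_rotvec(o['tool_rot']).as_matrix()
    ps=np.arctan2(M[1,1],M[0,1]); r=(ps-psi+np.pi/2)%np.pi-np.pi/2
    print('psi',ps.round(4),'tcp',o['tool_pos'].round(4),'move',(M.T@(np.r_[xy,tcpz]-o['tool_pos'])).round(4),'roll',round(r,4))
E
python3 - <<'E'
from h import *
p=shot('wrist'); print(p['hand_eye'].round(3),p['K'][0])
go([.5,.2],0,.40)
E
```

```text
[[-0.001 -0.953 -0.304  0.078]
 [ 1.    -0.001 -0.001  0.001]
 [ 0.001 -0.304  0.953  0.031]
 [ 0.     0.     0.     1.   ]] [294.47111442   0.         275.63324031]
psi 1.235 tcp [0.2059 0.5901 0.4047] move [-0.4062 -0.2714  0.0047] roll 1.235
```

Request:
{"api": "apply_moves", "payload": {"plan": [[0.085,-0.376,-0.187,0,1.235],[0.085,-0.376,-0.187,0,1.235],[0.085,-0.376,-0.187,0,1.235],[0.085,-0.376,-0.187,0,1.235],[0.085,-0.376,-0.187,0,1.235],[0.085,-0.376,-0.187,0,1.235],[0.085,-0.376,-0.187,0,1.235],[0.085,-0.376,-0.187,0,1.235],[0.085,-0.376,-0.187,0,1.235],[0.085,-0.376,-0.187,0,1.235],[0.085,-0.376,-0.187,0,1.235],[0.085,-0.376,-0.187,0,1.235]]}}

```text
t: 3.25
tool_pos: [0.5007, 0.2878, 0.4047]
tool_rot: [-2.225, -2.218, 0.0]
contact_force: [-1.0, 0.4, 0.4]
opening: 0.0849
grip_force: 0.0
```

```bash
cat > c.py <<'E'
from h import *
p=shot('wrist'); cv2.imwrite('pics/port.png',p['img'])
np.savez('port.npz',img=p['img'],z=p['range_z'],K=p['K'],W=p['W'])
go([.5,.29],0,.4)
for r in eyes.outline_of('port',p)[:2]: print(r['confidence'],r['box'])
for r in eyes.tip_of('ring_mid',p)[:2]: print('ring_mid',r['confidence'],r['point'],onplane(p,r['point'],.072))
w=cloud(p)
m=(abs(w[...,2]-.072)<.005); c=w[m]
print('ringtop',len(c),c.min(0),c.max(0)); print(cv2.minEnclosingCircle(c[:,:2].astype(np.float32)))
m=(abs(w[...,2]-.018)<.005); c=w[m]; print('foot',cv2.minAreaRect(c[:,:2].astype(np.float32)*1000))
E
python3 c.py
```

```text
psi -0.0011 tcp [0.4997 0.289  0.4046] move [0.001  0.0003 0.0046] roll -0.0011
0.56 [210.6, 122.7, 335.5, 238.3]
0.56 [0.0, 8.3, 93.2, 141.2]
ringtop 3665 [0.45606628 0.24589223 0.06700032] [0.64999809 0.34837769 0.07671914]
((0.5520585179328918, 0.30176085233688354), 0.09931648522615433)
foot ((469.58154296875, 182.39007568359375), (521.5692749023438, 735.5579223632812), 82.07275390625)
```

```bash
python3 - <<'E'
from h import *
d=np.load('port.npz'); p=dict(img=d['img'],range_z=d['z'],K=d['K'],W=d['W']); w=cloud(p)
v,u=np.mgrid[:420,:560]; box=(u>190)&(u<360)&(v>100)&(v<270)
m=box&(abs(w[...,2]-.072)<.004); c=w[m]; print(len(c)); print(cv2.minEnclosingCircle(c[:,:2].astype(np.float32)), c.mean(0))
m=box&(abs(w[...,2]-.018)<.004); c=w[m]; print('foot',cv2.minAreaRect(c[:,:2].astype(np.float32)*1000))
cv2.imwrite('pics/portc.png',cv2.resize(d['img'][80:280,170:380],None,fx=3.5,fy=3.0*1,interpolation=cv2.INTER_CUBIC)[:600])
E
```

```text
2534
((0.5229577422142029, 0.294642835855484), 0.06957260519266129) [0.49336754 0.28275521 0.07149737]
foot ((516.4097290039062, 285.53912353515625), (179.25802612304688, 129.61631774902344), 9.703923225402832)
```

View pics/portc.png

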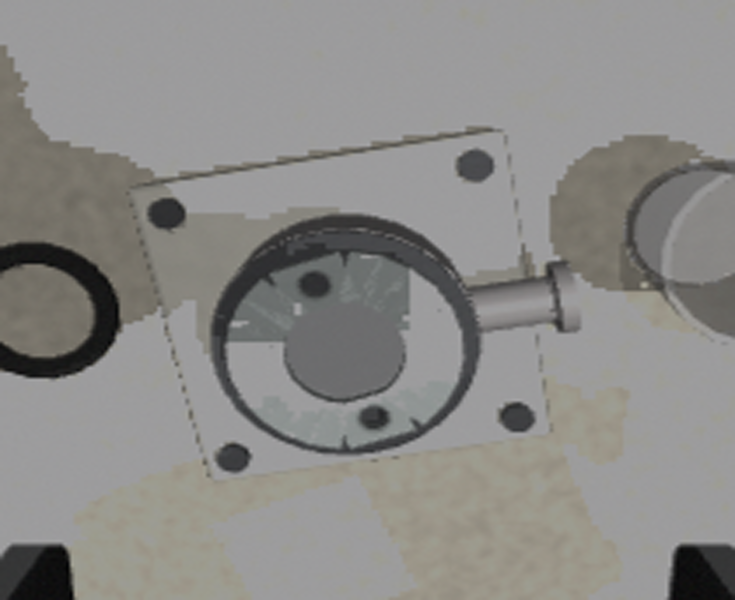

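The crop shows the white port with the gasket on its left and the beaker on its right. The ring's two holes are at crop pixels (316,284) and (375,418), which is about (260,175) and (277,219) in the full picture. Now I'll measure them precisely.

```bash
python3 - <<'E'
from h import *
d=np.load('port.npz'); p=dict(img=d['img'],range_z=d['z'],K=d['K'],W=d['W']); w=cloud(p)
g=cv2.cvtColor(d['img'],cv2.COLOR_BGR2GRAY)
H=[]
for (a,b) in [(260,175),(277,219)]:
    s=g[b-9:b+10,a-9:a+10].astype(int); m=(s<70).astype(np.uint8)
    n,l,st,ce=cv2.connectedComponentsWithStats(m); k=l[9,9]; print(s.min(),k,st[k],ce[k])
    uv=ce[k]+[a-9,b-9]; H.append(onplane(p,uv,.070)); print(uv,H[-1], 'floor',onplane(p,uv,.064), np.nanmin(w[b-2:b+3,a-2:a+3,2]))
H=np.array(H); dd=(H[0]-H[1])[:2]; print('mid',H.mean(0),'dist',np.hypot(*dd),'dir',np.arctan2(dd[1],dd[0])-np.pi/2)
c=w[(abs(w[...,2]-.072)<.004)]; c=c[np.hypot(c[:,0]-H[:,0].mean(),c[:,1]-H[:,1].mean())<.05]; print('ring fit',cv2.fitEllipse(cv2.convexHull(c[:,:2].astype(np.float32)*1000)))
f=w[(abs(w[...,2]-.018)<.004)]; f=f[np.hypot(f[:,0]-H[:,0].mean(),f[:,1]-H[:,1].mean())<.098]; r=cv2.minAreaRect(f[:,:2].astype(np.float32)*1000);print('foot',r)
# rest & rack from cloud
go([.5,-.03],0,.4)
E
```

```text
45 3 [ 5  5  8  8 55] [8.45454545 8.43636364]
[259.45454545 174.43636364] [0.48361274 0.30568664 0.07      ] floor [0.48326744 0.30448221 0.064     ] 0.06259555309908965
41 5 [ 5  6  8  7 42] [8.54761905 8.95238095]
[276.54761905 218.95238095] [0.50128164 0.25616802 0.07      ] floor [0.50128573 0.25398439 0.064     ] 0.062459945903524994
mid [0.49244719 0.28092733 0.07      ] dist 0.05257645495445104 dir 0.3427315700307525
ring fit ((492.1155090332031, 281.2686767578125), (71.46126556396484, 72.27631378173828), 120.78204345703125)
foot ((492.0991516113281, 281.3626708984375), (129.90736389160156, 129.606689453125), 9.771464347839355)
psi 0.0017 tcp [0.4987 0.2904 0.4046] move [-0.3204  0.0008  0.0045] roll 0.0017
```

Request:
{"api": "apply_moves", "payload": {"plan": [[0.085,-0.31,0.01,0,0],[0.085,-0.31,0.01,0,0],[0.085,-0.31,0.01,0,0],[0.085,-0.31,0.01,0,0],[0.085,-0.31,0.01,0,0],[0.085,-0.31,0.01,0,0],[0.085,-0.31,0.01,0,0],[0.085,-0.31,0.01,0,0],[0.085,-0.31,0.01,0,0],[0.085,-0.31,0.01,0,0]]}}

```text
t: 4.23
tool_pos: [0.5091, -0.0197, 0.4048]
tool_rot: [-2.221, -2.222, -0.001]
contact_force: [-0.3, -0.1, 0.3]
opening: 0.0849
grip_force: 0.0
```

```bash
python3 - <<'E'
from h import *
p=shot('wrist'); w=cloud(p); c0=np.array([.51,-.012])
m=(abs(w[...,2]-.020)<.004)&(np.hypot(w[...,0]-c0[0],w[...,1]-c0[1])<.085); f=w[m]
print(len(f),'rails',cv2.minAreaRect(f[:,:2].astype(np.float32)*1000),f.mean(0))
go([.5345,-.283],-.122,.4)
E
```

```text
2440 rails ((505.14862060546875, -13.38421630859375), (90.1822509765625, 124.08650970458984), 4.396669387817383) [ 0.50481744 -0.00714018  0.019499  ]
psi 0.0017 tcp [ 0.5092 -0.0191  0.4047] move [-0.264   0.0249  0.0045] roll 0.1237
```

Request:
{"api": "apply_moves", "payload": {"plan": [[0.085,-0.264,0.025,0.08,0.124],[0.085,-0.264,0.025,0.08,0.124],[0.085,-0.264,0.025,0.08,0.124],[0.085,-0.264,0.025,0.08,0.124],[0.085,-0.264,0.025,0.08,0.124],[0.085,-0.264,0.025,0.08,0.124],[0.085,-0.264,0.025,0.08,0.124],[0.085,-0.264,0.025,0.08,0.124],[0.085,-0.264,0.025,0.08,0.124],[0.085,-0.264,0.025,0.08,0.124]]}}

```text
t: 5.12
tool_pos: [0.5351, -0.2824, 0.3248]
tool_rot: [-2.352, -2.082, -0.001]
contact_force: [-0.6, 0.7, -0.5]
opening: 0.0848
grip_force: 0.0
```

```bash
python3 - <<'E'
from h import *
p=shot('wrist'); w=cloud(p); cv2.imwrite('pics/rack.png',p['img'])
m=(abs(w[...,2]-.048)<.004)&(np.hypot(w[...,0]-.5345,w[...,1]+.283)<.09); f=w[m]
r=cv2.minAreaRect(f[:,:2].astype(np.float32)*1000); print(len(f),'top',r,f.mean(0))
go([.5345,-.283],-.122,.185)
E
```

```text
2593 top ((533.9193115234375, -283.216552734375), (149.23880004882812, 13.964664459228516), 82.89058685302734) [ 0.53483352 -0.27653049  0.04757782]
psi -0.1211 tcp [ 0.5351 -0.2823  0.3252] move [-0.0008 -0.0006  0.1402] roll 0.0009
```

View pics/rack.png

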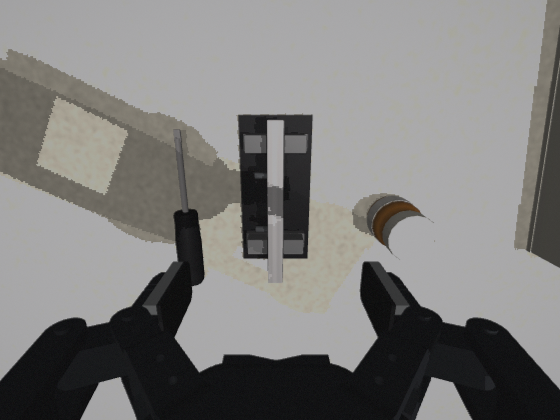

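The close crop shows the spanner's light bar upright in the black rack at column 275, rows 120–280. The driver is about 83 mm to the left at (185,200) and the jar is on the right at (400,225). Both are clear of the fingers, so I can grasp it.

Request:
{"api": "apply_moves", "payload": {"plan": [[0.06,-0.001,-0.001,0.03,0],[0.06,-0.001,-0.001,0.065,0],[0.06,-0.001,-0.001,0.1,0],[0.06,-0.001,-0.001,0.134,0],[0.06,-0.001,-0.001,0.134,0],[0.005,-0.001,-0.001,0.134,0],[0.005,-0.001,-0.001,0.134,0],[0.005,-0.001,-0.001,0.134,0],[0.005,-0.001,-0.001,0.134,0],[0.005,-0.001,-0.001,0.134,0],[0.005,-0.001,-0.001,0.134,0],[0.005,-0.001,-0.001,0.134,0]], "newtons": 60}}

```text
t: 6.17
tool_pos: [0.5343, -0.2859, 0.1944]
tool_rot: [2.351, 2.077, 0.001]
contact_force: [-1.9, 2.2, 7.4]
opening: 0.0128
grip_force: 59.8
```

Request:
{"api": "apply_moves", "payload": {"plan": [[0.005,-0.001,-0.001,-0.03,0],[0.005,-0.001,-0.001,-0.06,0],[0.005,-0.001,-0.001,-0.1,0],[0.005,-0.001,-0.001,-0.1,0],[0.005,-0.001,-0.001,-0.1,0]]}}

```text
t: 6.58
tool_pos: [0.5333, -0.2869, 0.2962]
tool_rot: [2.348, 2.073, 0.003]
contact_force: [0.2, -0.2, -2.7]
opening: 0.0128
grip_force: 63.4
```

```bash
python3 - <<'E'
from h import *
o=telemetry.get_obs(); print(o['opening'],o['contact_force'],o['tool_pos'])
c=np.array([.505,-.0134]); x=np.array([np.cos(.0767),np.sin(.0767)])
print(c+x*.026); go(c+x*.026,.0767,.28)
p=shot('wrist'); w=cloud(p); T=np.r_[o['tool_pos']]
m=(w[...,2]>.08)&(w[...,2]<.2)&(np.hypot(w[...,0]-T[0],w[...,1]-T[1])<.1)
np.save('held.npy',w[m]); cv2.imwrite('pics/held.png',p['img'])
E
```

```text
0.012783452771493627 [ 0.22964024 -0.24984347 -2.68702272] [ 0.53326273 -0.2869481   0.29622237]
[ 0.53092356 -0.01140775]
psi -0.124 tcp [ 0.5333 -0.2869  0.2962] move [ 0.2732 -0.0365  0.0147] roll -0.2007
```

View pics/held.png

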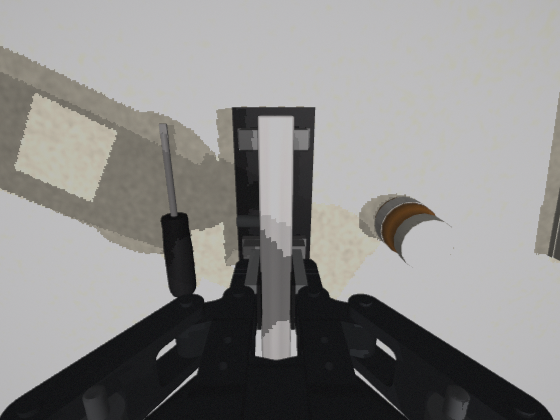

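The spanner is held centrally at rows 115–358 and weighs about 0.27 kg. Next I'll carry it to the rest.

Request:
{"api": "apply_moves", "payload": {"plan": [[0.005,0.27,-0.034,0,-0.2],[0.005,0.27,-0.034,0,-0.2],[0.005,0.27,-0.034,0,-0.2],[0.005,0.27,-0.034,0,-0.2],[0.005,0.27,-0.034,0,-0.2],[0.005,0.27,-0.034,0,-0.2],[0.005,0.27,-0.034,0,-0.2],[0.005,0.27,-0.034,0.03,-0.2],[0.005,0.27,-0.034,0.06,-0.2],[0.005,0.27,-0.034,0.07,-0.2],[0.005,0.27,-0.034,0.07,-0.2],[0.005,0.27,-0.034,0.07,-0.2]]}}

```text
t: 7.63
tool_pos: [0.5312, -0.0142, 0.2196]
tool_rot: [-2.134, -2.302, 0.003]
contact_force: [0.8, -0.2, -1.0]
opening: 0.0126
grip_force: 63.2
```

```bash
python3 - <<'E'
from h import *
go([.533,-.0143],.0767,.2024)
p=shot('wrist'); w=cloud(p); o=telemetry.get_obs(); z=o['tool_pos'][2]
g=w[(abs(w[...,0]-.533)<.03)&(w[...,1]<-.014+.08)&(w[...,1]>.01)&(w[...,2]>.05)]
for a in np.arange(.01,.075,.01):
    s=g[(g[:,1]>a)&(g[:,1]<a+.01)]
    if len(s): print(a.round(2),len(s),np.nanmedian(s,0).round(4),s[:,1].max().round(4))
E
```

```text
psi 0.0755 tcp [ 0.5312 -0.0142  0.2196] move [-0.0003  0.0018  0.0172] roll -0.0012
0.01 974 [0.5258 0.0151 0.0724] 0.02
0.02 768 [0.5277 0.0251 0.0726] 0.0299
0.03 820 [0.5269 0.0351 0.0727] 0.04
0.04 890 [0.5261 0.045  0.0727] 0.05
0.05 966 [0.5255 0.0551 0.0728] 0.06
0.06 396 [0.5252 0.0619 0.0727] 0.0642
```

Request:
{"api": "apply_moves", "payload": {"plan": [[0.005,0,0.002,0.01,0],[0.005,0,0.002,0.015,0],[0.005,0,0.002,0.0175,0],[0.005,0,0.002,0.0175,0],[0.005,0,0.002,0.0175,0]]}}

```text
t: 8.1
tool_pos: [0.5338, -0.0139, 0.2033]
tool_rot: [2.136, 2.304, 0.0]
contact_force: [0.4, -0.2, -2.0]
opening: 0.0126
grip_force: 63.4
```

Request:
{"api": "apply_moves", "payload": {"plan": [[0.005,0,0,0.001,0],[0.005,0,0,0.002,0],[0.005,0,0,0.002,0]]}}

```text
t: 8.35
tool_pos: [0.5342, -0.0138, 0.2026]
tool_rot: [2.135, 2.304, -0.0]
contact_force: [-3.1, 0.9, 4.6]
opening: 0.013
grip_force: 64.3
```

Request:
{"api": "apply_moves", "payload": {"plan": [[0.02,0,0,-0.001,0],[0.03,0,0,-0.001,0],[0.05,0,0,-0.001,0],[0.07,0,0,-0.001,0],[0.07,0,0,-0.001,0],[0.07,0,0,-0.001,0],[0.07,0,0,-0.004,0],[0.07,0,0,-0.004,0]]}}

```text
t: 9.02
tool_pos: [0.5339, -0.0139, 0.2057]
tool_rot: [2.135, 2.304, 0.001]
contact_force: [0.4, -0.2, -0.6]
opening: 0.07
grip_force: 0.0
```

Request:
{"api": "apply_moves", "payload": {"plan": [[0.07,0,-0.012,0,0],[0.07,0,-0.022,0,0],[0.07,0,-0.026,0,0],[0.07,0,-0.029,0,0],[0.07,0,-0.032,0,0],[0.07,0,-0.035,0,0],[0.07,0,-0.037,0,0],[0.07,0,-0.039,0,0]]}}

```text
t: 9.68
tool_pos: [0.4946, -0.0168, 0.205]
tool_rot: [-2.135, -2.304, 0.001]
contact_force: [-0.4, 0.9, 0.0]
opening: 0.07
grip_force: 0.0
```

```bash
cat > s.py <<'E'
from h import *
import sys
p=shot('wrist'); cv2.imwrite('pics/%s.png'%sys.argv[1],p['img']); w=cloud(p); o=telemetry.get_obs(); print(o['tool_pos'],o['opening'],o['contact_force'])
m=(w[...,2]>.026)&(w[...,2]<.065)&(abs(w[...,0]-.505)<.07)&(w[...,1]>.02)&(w[...,1]<.08); f=w[m]
print(len(f),cv2.minAreaRect(f[:,:2].astype(np.float32)*1000)); print(np.percentile(f,[2,25,50,75,98],axis=0).round(4))
E
python3 s.py tip1
```

```text
[ 0.49431239 -0.01678625  0.20491503] 0.06968286133932446 [ 0.49613358  0.64558763 -0.31984024]
6660 ((504.47393798828125, 40.46710205078125), (36.08816909790039, 43.289249420166016), 4.061412811279297)
[[0.4868 0.021  0.0322]
 [0.4954 0.0318 0.0331]
 [0.5044 0.0426 0.0335]
 [0.5133 0.0527 0.034 ]
 [0.5216 0.0615 0.0348]]
```

The bar now lies flat, with its top at 34 mm and its middle near (0.508, -0.013). I'll take it across its long edges.

```bash
python3 -c "
from h import *
go([.5082,-.0128],.072,.190)"
```

```text
psi 0.076 tcp [ 0.4943 -0.0168  0.2049] move [0.0029 0.0142 0.0149] roll 0.004
```

Request:
{"api": "apply_moves", "payload": {"plan": [[0.07,0.003,0.014,0,0.004],[0.07,0.003,0.014,0,0.004],[0.06,0.003,0.014,0.008,0.004],[0.06,0.003,0.014,0.015,0.004],[0.06,0.003,0.014,0.015,0.004],[0.03,0.003,0.014,0.015,0.004],[0.03,0.003,0.014,0.015,0.004],[0.03,0.003,0.014,0.015,0.004],[0.03,0.003,0.014,0.015,0.004],[0.03,0.003,0.014,0.015,0.004],[0.03,0.003,0.014,0.015,0.004]], "newtons": 80}}

```text
t: 10.65
tool_pos: [0.5085, -0.0128, 0.1903]
tool_rot: [2.14, 2.3, -0.0]
contact_force: [-0.2, -0.4, -0.7]
opening: 0.0343
grip_force: 80.1
```

```bash
python3 - <<'E'
from h import *
go([.492,.281],.343,.30)
p=shot('wrist'); cv2.imwrite('pics/grip.png',p['img'][150:]); w=cloud(p)
m=(w[...,2]>.026)&(w[...,2]<.05)&(abs(w[...,0]-.505)<.035)&(w[...,1]>.03)&(w[...,1]<.08); f=w[m]
r=cv2.minAreaRect(f[:,:2].astype(np.float32)*1000); print(r,np.median(f[:,2]))
E
```

```text
psi 0.072 tcp [ 0.5085 -0.0128  0.1903] move [ 0.2942  0.0046 -0.1098] roll -0.271
((504.08306884765625, 45.536216735839844), (36.13996124267578, 33.303897857666016), 4.037725925445557) 0.03352376318884198
```

View pics/grip.png

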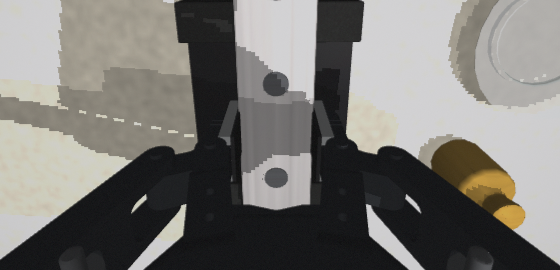

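The bar is gripped across its long edges at column 275. The two dark dots at (275,84) and (275,177) are flush with the top at 33.5 mm, so they are the backs of the pins and the pins point down. Next I'll lift it and carry it to the port.

Request:
{"api": "apply_moves", "payload": {"plan": [[0.03,0,0,-0.03,0],[0.03,0,0,-0.07,0],[0.03,0.04,0.001,-0.11,-0.1],[0.03,0.08,0.002,-0.11,-0.2],[0.03,0.12,0.003,-0.11,-0.271],[0.03,0.16,0.004,-0.11,-0.271],[0.03,0.2,0.005,-0.11,-0.271],[0.03,0.24,0.005,-0.11,-0.271],[0.03,0.28,0.005,-0.11,-0.271],[0.03,0.294,0.005,-0.1,-0.271],[0.03,0.294,0.005,-0.085,-0.271],[0.03,0.294,0.005,-0.085,-0.271]]}}

```text
t: 11.7
tool_pos: [0.4907, 0.2817, 0.2715]
tool_rot: [-1.804, -2.568, 0.009]
contact_force: [-0.9, -1.1, -3.2]
opening: 0.0344
grip_force: 80.8
```

```bash
cat > m.py <<'E'
from h import *
p=shot('wrist'); cv2.imwrite('pics/over.png',p['img']); w=cloud(p); o=telemetry.get_obs(); print(o['tool_pos'],o['contact_force'],o['opening'])
T=o['tool_pos']; go([.492,.281],.343,.2463)
M=R.from_rotvec(o['tool_rot']).as_matrix(); L=(w-T)@M  # tool coords
m=(L[...,0]>.035)&(L[...,0]<.1)&(abs(L[...,1])<.04)&(L[...,2]>.14)&(L[...,2]<.175); f=L[m]
r=cv2.minAreaRect(f[:,:2].astype(np.float32)*1000); print('bar in tool',r,np.median(f[:,2]),'bar end x',np.percentile(f[:,0],99.5))
E
python3 m.py
```

```text
[0.49118    0.28098495 0.27264965] [-1.25759827 -0.57338314 -1.18585647] 0.03378625990220711
psi 0.3442 tcp [0.4912 0.281  0.2726] move [-0.0003  0.0009  0.0263] roll 0.0012
bar in tool ((55.43120574951172, -0.5991992950439453), (36.273502349853516, 40.88736343383789), 89.87113952636719) 0.1579248770277223 bar end x 0.07581454453890758
```

Request:
{"api": "apply_moves", "payload": {"plan": [[0.03,0,0.001,0.008,0],[0.03,0,0.001,0.014,0],[0.03,0,0.001,0.018,0],[0.03,0,0.001,0.02,0],[0.03,0,0.001,0.022,0],[0.03,0,0.001,0.022,0],[0.03,0,0.001,0.022,0]]}}

```text
t: 12.33
tool_pos: [0.4935, 0.281, 0.2534]
tool_rot: [1.81, 2.568, 0.0]
contact_force: [0.3, 0.0, -1.9]
opening: 0.0341
grip_force: 80.9
```

Request:
{"api": "apply_moves", "payload": {"plan": [[0.03,0,0,0.0015,0],[0.03,0,0,0.003,0],[0.03,0,0,0.0045,0],[0.03,0,0,0.0045,0]]}}

```text
t: 12.67
tool_pos: [0.4932, 0.2812, 0.2483]
tool_rot: [-1.809, -2.568, 0.001]
contact_force: [-0.1, 0.4, -2.2]
opening: 0.0338
grip_force: 80.9
```

```bash
python3 -c "
from h import *
for i in range(1):
  go([.492,.281],.343,.2463); o=telemetry.get_obs(); print(o['contact_force'],o['wrist_torque'])"
```

```text
psi 0.3431 tcp [0.4932 0.2812 0.2483] move [ 0.0002 -0.0012  0.002 ] roll 0.0001
[-0.05798217  0.4171346  -2.17316894] [-0.00944082  0.06163135  0.00973055]
```

Request:
{"api": "apply_moves", "payload": {"plan": [[0.03,0,-0.0006,0.001,0],[0.03,0,-0.0006,0.002,0],[0.03,0,-0.0006,0.002,0],[0.03,0,-0.0006,0.002,0]]}}

```text
t: 13.0
tool_pos: [0.4928, 0.281, 0.2466]
tool_rot: [-1.81, -2.568, 0.0]
contact_force: [-0.2, 0.7, -1.7]
opening: 0.0343
grip_force: 80.9
```

Request:
{"api": "apply_moves", "payload": {"plan": [[0.03,0,0,0,0.04],[0.03,0,0,0,0.08],[0.03,0,0,0,0.12],[0.03,0,0,0,0.16],[0.03,0,0,0,0.2],[0.03,0,0,0,0.2],[0.03,0,0,0,0.2]]}}

```text
t: 13.58
tool_pos: [0.4927, 0.281, 0.2467]
tool_rot: [-2.056, -2.375, 0.001]
contact_force: [-1.0, -0.6, -1.1]
opening: 0.0339
grip_force: 81.0
```

```bash
cat > n.py <<'E'
from h import *
o=telemetry.get_obs(); print(o['contact_force'],o['wrist_torque'],o['opening']); go([.492,.281],.343,.2463)
E
python3 n.py
```

```text
[-0.97307567 -0.63541104 -1.12836154] [-0.01996489  0.22847324  0.08208171] 0.03389981718922349
psi 0.1441 tcp [0.4927 0.281  0.2467] move [ 0.0001 -0.0007  0.0004] roll -0.1989
```

Request:
{"api": "apply_moves", "payload": {"plan": [[0.03,0,0,0,0.05],[0.03,0,0,0,0.1],[0.03,0,0,0,0.15],[0.03,0,0,0,0.2],[0.03,0,0,0,0.25],[0.03,0,0,0,0.3],[0.03,0,0,0,0.35]]}}

```text
t: 14.17
tool_pos: [0.4927, 0.281, 0.2467]
tool_rot: [2.44, 1.979, -0.001]
contact_force: [-1.0, -0.4, -2.1]
opening: 0.0343
grip_force: 80.9
```

```bash
python3 n.py
```

```text
[-0.97999909 -0.37451567 -2.09769634] [-0.03780724  0.11386023  0.36913183] 0.03428432242556899
psi -0.2077 tcp [0.4927 0.281  0.2467] move [-0.0001 -0.0007  0.0004] roll -0.5507
```

Request:
{"api": "apply_moves", "payload": {"plan": [[0.03,0,0,0,0.03],[0.03,0,0,0,0.06],[0.03,0,0,0,0.09],[0.03,0,0,0,0.09]]}}

```text
t: 14.5
tool_pos: [0.4928, 0.281, 0.2467]
tool_rot: [2.525, 1.869, -0.0]
contact_force: [0.3, -0.4, -2.4]
opening: 0.0343
grip_force: 80.9
```

```bash
python3 n.py
```

```text
[ 0.33957049 -0.3533805  -2.42003084] [-0.04540411  0.09781821  0.1708883 ] 0.03425883474798987
psi -0.2963 tcp [0.4928 0.281  0.2467] move [-0.0002 -0.0008  0.0004] roll -0.6393
```

Request:
{"api": "apply_moves", "payload": {"plan": [[0.03,0,0,0,0.025],[0.03,0,0,0,0.05],[0.03,0,0,0,0.05]]}}

```text
t: 14.75
tool_pos: [0.4928, 0.2811, 0.2467]
tool_rot: [2.569, 1.807, -0.0]
contact_force: [-1.4, -0.2, -2.3]
opening: 0.0338
grip_force: 81.2
```

```bash
python3 n.py
```

```text
[-1.38377791 -0.21305357 -2.31316174] [-0.06196628  0.09610442  1.08236612] 0.033799179522697516
psi -0.3445 tcp [0.4928 0.2811 0.2467] move [-0.0003 -0.0007  0.0004] roll -0.6875
```

Request:
{"api": "apply_moves", "payload": {"plan": [[0.03,0,0,0,0.02],[0.03,0,0,0,0.04],[0.03,0,0,0,0.04]]}}

```text
t: 15.0
tool_pos: [0.4927, 0.2812, 0.2467]
tool_rot: [2.603, 1.757, -0.0]
contact_force: [-0.2, -0.0, -1.7]
opening: 0.0341
grip_force: 82.7
```

```bash
python3 n.py
```

```text
[-0.24876773 -0.01004771 -1.67281605] [-0.05506194  0.08155978  2.71429996] 0.03410513617897954
psi -0.3832 tcp [0.4927 0.2812 0.2467] move [-0.0004 -0.0006  0.0004] roll -0.7262
```

The wrist torque has risen to 2.7 N m, so the ring is at its stop. I'll hold briefly, back off, and lift the spanner out.

Request:
{"api": "apply_moves", "payload": {"plan": [[0.03,0,0,0,0],[0.03,0,0,0,0],[0.03,0,0,0,-0.04],[0.03,0,0,0,-0.07],[0.03,0,0,0,-0.07],[0.03,0,0,-0.01,-0.07],[0.03,0,0,-0.025,-0.07],[0.03,0,0,-0.05,-0.07],[0.03,0,0,-0.06,-0.07],[0.03,0,0,-0.06,-0.07]]}}

```text
t: 15.83
tool_pos: [0.4941, 0.2814, 0.3111]
tool_rot: [2.546, 1.839, 0.012]
contact_force: [1.5, 1.0, -2.1]
opening: 0.0339
grip_force: 81.8
```

```bash
python3 n.py; python3 -c "
from h import *
go([.505,-.0134],.075,.22)"
```

```text
[ 1.5062953   0.98565314 -2.08961486] [ 0.03276425 -0.03145851 -0.00363913] 0.033882973380249266
psi -0.3199 tcp [0.4941 0.2814 0.3111] move [-0.0014 -0.0022  0.0647] roll -0.6629
psi -0.3199 tcp [0.4941 0.2814 0.3111] move [-0.2769  0.1026  0.0901] roll -0.3949
```

Request:
{"api": "apply_moves", "payload": {"plan": [[0.03,-0.277,0.103,0,-0.395],[0.03,-0.277,0.103,0,-0.395],[0.03,-0.277,0.103,0,-0.395],[0.03,-0.277,0.103,0,-0.395],[0.03,-0.277,0.103,0,-0.395],[0.03,-0.277,0.103,0,-0.395],[0.03,-0.277,0.103,0,-0.395],[0.03,-0.277,0.103,0.02,-0.395],[0.03,-0.277,0.103,0.05,-0.395],[0.03,-0.277,0.103,0.08,-0.395],[0.03,-0.277,0.103,0.085,-0.395],[0.03,-0.277,0.103,0.085,-0.395]]}}

```text
t: 16.83
tool_pos: [0.5026, -0.0141, 0.2183]
tool_rot: [-2.131, -2.3, 0.006]
contact_force: [-0.5, 0.2, -2.0]
opening: 0.0339
grip_force: 81.6
```

```bash
sed -i 's/\[.492,.281\],.343,.2463/[.505,-.0134],.0767,.1905/' m.py; python3 m.py
```

```text
[ 0.50379821 -0.01414045  0.22071875] [ 0.25017191 -0.73294865 -1.85037125] 0.03404808395349453
psi 0.0771 tcp [ 0.5038 -0.0141  0.2207] move [0.0006 0.0013 0.0302] roll 0.0004
bar in tool ((55.16889190673828, -2.1986923217773438), (36.17399215698242, 40.3722038269043), 89.88896942138672) 0.15908069862241486 bar end x 0.07532617506548085
```

Request:
{"api": "apply_moves", "payload": {"plan": [[0.03,0.001,0.001,0.012,0],[0.03,0.001,0.001,0.02,0],[0.03,0.001,0.001,0.023,0],[0.03,0.001,0.001,0.025,0],[0.03,0.001,0.001,0.025,0],[0.03,0.001,0.001,0.025,0]]}}

```text
t: 17.38
tool_pos: [0.5054, -0.0132, 0.197]
tool_rot: [2.133, 2.306, 0.0]
contact_force: [0.2, -0.3, -2.4]
opening: 0.0344
grip_force: 81.7
```

Request:
{"api": "apply_moves", "payload": {"plan": [[0.03,0,0,0.001,0],[0.03,0,0,0.002,0],[0.03,0,0,0.002,0]]}}

```text
t: 17.63
tool_pos: [0.5053, -0.0132, 0.1948]
tool_rot: [2.133, 2.306, 0.0]
contact_force: [-0.2, 0.2, -2.5]
opening: 0.0343
grip_force: 81.7
```

Request:
{"api": "apply_moves", "payload": {"plan": [[0.03,0,0,0.0015,0],[0.03,0,0,0.003,0],[0.03,0,0,0.0035,0],[0.03,0,0,0.0035,0]]}}

```text
t: 17.97
tool_pos: [0.5051, -0.0132, 0.1909]
tool_rot: [-2.133, -2.306, 0.0]
contact_force: [-0.9, 0.2, -2.3]
opening: 0.0343
grip_force: 81.7
```

Request:
{"api": "apply_moves", "payload": {"plan": [[0.03,0,0,0.001,0],[0.03,0,0,0.001,0]]}}

```text
t: 18.13
tool_pos: [0.5054, -0.0133, 0.1903]
tool_rot: [2.133, 2.306, 0.0]
contact_force: [-0.0, 0.3, -2.1]
opening: 0.0342
grip_force: 81.9
```

Contact is close, so I'll go down 1 mm more, release and lift away.

Request:
{"api": "apply_moves", "payload": {"plan": [[0.03,0,0,0.001,0],[0.03,0,0,0.001,0],[0.045,0,0,0.001,0],[0.06,0,0,0,0],[0.075,0,0,0,0],[0.08,0,0,0,0],[0.08,0,0,0,0],[0.08,0,0,-0.03,0],[0.08,0,0,-0.07,0],[0.08,0,0,-0.11,0],[0.08,0,0,-0.14,0],[0.08,0,0,-0.14,0]]}}

```text
t: 19.13
tool_pos: [0.5074, -0.0136, 0.3387]
tool_rot: [2.125, 2.298, 0.012]
contact_force: [1.2, 0.1, 1.3]
opening: 0.0802
grip_force: 0.0
```

```bash
python3 - <<'E'
from h import *
p=shot('wrist'); cv2.imwrite('pics/end.png',p['img']); w=cloud(p)
m=(abs(w[...,2]-.034)<.006)&(np.hypot(w[...,0]-.505,w[...,1]+.013)<.085); f=w[m]
print(cv2.minAreaRect(f[:,:2].astype(np.float32)*1000),f.mean(0))
A=np.c_[f[:,:2],np.ones(len(f))]; print(np.linalg.lstsq(A,f[:,2],rcond=None)[0])
o=telemetry.get_obs(); print(o['t'],o['tool_pos'])
d=np.load('port.npz')
p=shot('scene'); print(proj(p,[.492,.281,.072])); cv2.imwrite('pics/ends.png',cv2.resize(p['img'][205:310,330:430],None,fx=5,fy=5,interpolation=cv2.INTER_CUBIC))
E
```

```text
((505.3214416503906, -13.570297241210938), (36.05607604980469, 150.35214233398438), 4.72517728805542) [ 0.50476945 -0.00677911  0.03360598]
[-5.78533950e-05 -7.07080627e-04  3.36303852e-02]
19.1833 [ 0.50658159 -0.01344113  0.3351902 ]
[374.24539119 236.43580103]
```

View pics/end.png

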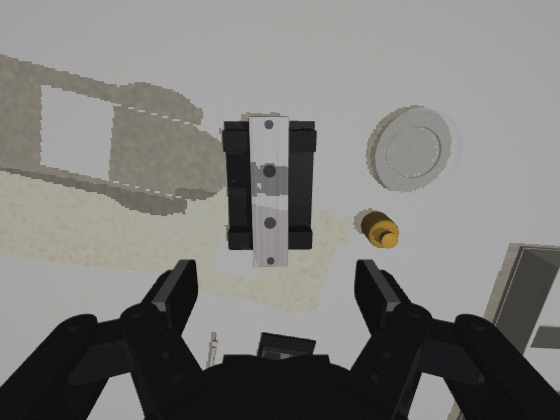

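View pics/ends.png

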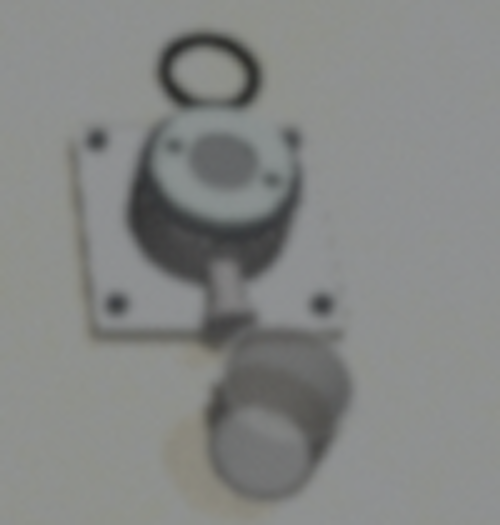

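The spanner lies flat across the rest, centred at (269,195), with the dish and the weight untouched. The scene crop shows the ring's holes at (175,146) and (272,180). I'll check how far the ring turned.

```bash
python3 - <<'E'
from h import *
p=shot('scene'); a,b=[onplane(p,[330+(u-2)/5,205+(v-2)/5],.070) for u,v in((175,146),(272,180))]
d=(a-b)[:2]; print(a,b,np.hypot(*d),'turned',.343-((np.arctan2(d[1],d[0])-np.pi/2+np.pi/2)%np.pi-np.pi/2))
E
```

```text
[0.4862251  0.25645035 0.07      ] [0.49946576 0.30623775 0.07      ] 0.05151795872534192 turned 0.6029276585232362
```

```bash
python3 -c "
from station import ctrl
print(ctrl.finish_job())"
```

```text
the job is handed in; nothing more can be done
None
```

I handed the job in at about 19 s with no verdict returned: the ring is up against its stop (turned about 0.60 rad by camera, from a start of 0 to 0.08; 2.7 N m felt at the stop), and the spanner lies released, flat and pins down within 1 mm of the middle of the rest.

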